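# Weigh a turned part on the workshop balance

## Task

A steel part is weighing down one pan of the balance; bring the beam level by loading the empty pan with the flat steel bar and whichever one of the two knobbed weights makes up the part's weight. Draw the bar by its projecting end clear of the low grey rack and let it lie on the bench, then take it afresh by its middle and lay it flat on the pan, and stand the knobbed weight upright on the pan too. Set things down rather than dropping them, and leave the steel parts and everything else where they are.

Things in the scene. Friction and masses are not known exactly. Their poses are not given: they have to be found in the camera images.
- balance: Grey-based two-pan counter balance, fixed. Origin: centre of its underside. Beam along its y axis at 60 mm height; a pan on each end, 150 mm from the middle: the empty one at +y, the loaded one at -y. A thin pointer before a white plate (70 mm wide, top at 135 mm) at the middle shows the tilt. Pans always stay horizontal; where a thing lies on a pan does not change the reading.
- beam (a joint): Tilt of the beam, rad. 0 = level; positive = the empty (+y) pan is high. Stops at +0.095 and -0.095 (pan 14 mm above or below its level height). Starts at +0.095. Lightly sprung and damped: it swings about a second before it rests; 50 g of difference already takes it to a stop.
- free_pan_top (a point): Centre of the upper face of the empty pan, a flat steel plate without rim, 200 mm (balance x) by 130 mm (balance y), 5 mm thick. Upper face 85 mm above the bench when level, 99 mm at the start.
- load_pan_top (a point): Centre of the upper face of the loaded pan, same size; 71 mm above the bench at the start.
- rack: Low grey plastic rack, fixed, with three pigeonholes side by side that open to its -x side; 120 mm deep (x), 206 mm wide (y), 55 mm high with a closed roof. Origin: centre of its underside. The bar is in the middle one (62 mm wide, 50 mm high, no floor); the side ones hold dark rods that do not project.
- rack_mouth (a point): Middle of the front face of the rack, at bench height, in the middle pigeonhole's mouth. Its axes are the rack's: -x points straight out.
- bar: Flat steel bar, 160 mm long (its x), 26 mm wide (y), 12 mm thick (z), 400 g. Origin: centre of its underside. It starts flat on the bench, about half inside the rack, its end projecting 60 to 80 mm out of the mouth.
- big_weight: Larger knobbed brass weight, standing upright, 350 g. Cylinder 34 mm in diameter up to 46 mm height, then a neck and a knob 26 mm in diameter, 70 mm high in all. Origin: centre of its underside, z up.
- small_weight: Smaller knobbed brass weight, standing upright, 200 g. Cylinder 26 mm in diameter up to 40 mm height, then a neck and a knob 20 mm in diameter, 60 mm high in all. Origin: centre of its underside, z up.
- hub: Steel flanged hub, 750 g: disc 90 mm in diameter, 11 mm thick, with a boss 40 mm in diameter to 34 mm height. Origin: centre of its underside. It is either the part on the loaded pan or the spare on the wooden block.
- pulley: Steel grooved belt pulley, 600 g: 72 mm in diameter, 30 mm high, groove round its edge. Origin: centre of its underside. The other of the two: on the loaded pan or on the block.
- block: Fixed wooden block, 110 by 110 mm, 71 mm high, that carries the spare part. Origin: centre of its underside.
- tape: Bystander: black tape roll lying flat, 64 mm in diameter, 22 mm high. Origin: centre of its underside.
- wrench: Bystander: steel wrench lying flat, 170 mm long along its x.
- screwdriver: Bystander: screwdriver lying, 190 mm long along its x.
- spray_can: Bystander: upright can with a blue label, 64 mm in diameter, 160 mm high.
- jar: Bystander: glass jar with black lid, 70 mm in diameter, 85 mm high.
- mug: Bystander: white mug, 80 mm in diameter, 90 mm high, handle at its +y.

How it is judged:
On the way, in this order (a step that is already met when the one before it is completed fails the run):
1. the bar lies flat on the bench, drawn out of the rack (its middle at least 75 mm out of the mouth), let go (x of bar in the frame of rack_mouth below -0.075 m and height (world z) of bar below 0.008 m and angle between bar's own z axis and vertical below 0.1 rad and contact force between bar and the fingers below 0.05 N and linear speed of bar below 0.03 m/s), for 0.2 s.
2. the bar is lifted off the bench, held within 40 mm of its middle (horizontal distance between the grasp point and bar below 0.04 m and contact force between bar and the fingers above 0.5 N and height (world z) of bar above 0.03 m), for 0.2 s.
3. the bar lies flat on the empty pan, let go (x of bar in the frame of free_pan_top between -0.1 and 0.1 m and y of bar in the frame of free_pan_top between -0.065 and 0.065 m and z of bar in the frame of free_pan_top between -0.004 and 0.008 m and contact force between bar and the fingers below 0.05 N and angle between bar's own z axis and vertical below 0.1 rad), for 0.2 s.
At the end, for the whole second after the job is handed in: The beam rests level (within 0.025 rad, moving slower than 0.05 rad/s) with the bar lying flat (middle within the pan) and one knobbed weight standing upright, both at rest and let go, on the pan that was empty. The part that was on the other pan is still there, the spare part still on its block (all of step 3 and ((x of big_weight in the frame of free_pan_top between -0.1 and 0.1 m and y of big_weight in the frame of free_pan_top between -0.065 and 0.065 m and z of big_weight in the frame of free_pan_top between -0.004 and 0.008 m and contact force between big_weight and the fingers below 0.05 N and angle between big_weight's own z axis and vertical below 0.15 rad and linear speed of big_weight below 0.03 m/s) or (x of small_weight in the frame of free_pan_top between -0.1 and 0.1 m and y of small_weight in the frame of free_pan_top between -0.065 and 0.065 m and z of small_weight in the frame of free_pan_top between -0.004 and 0.008 m and contact force between small_weight and the fingers below 0.05 N and angle between small_weight's own z axis and vertical below 0.15 rad and linear speed of small_weight below 0.03 m/s)) and value of joint beam between -0.025 and 0.025 rad and velocity of joint beam between -0.05 and 0.05 rad/s and linear speed of bar below 0.03 m/s); the robot touches nothing.
It fails at once if a steel part (hub or pulley) was shifted more than 40 mm or tipped (distance of any of hub, pulley from where it was at the start of the episode above 0.04 m or angle between any of hub, pulley's own z axis and vertical above 0.3 rad).
It fails at once if a bystander was shifted more than 40 mm (distance of any of tape, wrench, screwdriver, spray_can, jar, mug from where it was at the start of the episode above 0.04 m).
It fails at once if the bar or a knobbed weight was dropped (faster than 0.7 m/s while not held) ((contact force between the fingers and bar below 0.05 N and linear speed of bar above 0.7 m/s) or (contact force between the fingers and big_weight below 0.05 N and linear speed of big_weight above 0.7 m/s) or (contact force between the fingers and small_weight below 0.05 N and linear speed of small_weight above 0.7 m/s)).
It also fails if it takes over 72 s, if anything falls off the work surface, if the arm or the gripper's body presses on something with over 40 N, if the wrist force passes 120 N, or if a joint passes its speed limit or range.

## Robot

A 6-joint arm with a two-finger parallel gripper is mounted at the origin on the work surface. World frame = base frame: x ahead of the robot, y to its left, z up, the work surface at z = 0. Lengths are in m, angles in rad, forces in N, time in s.
With the tool pointing down it reaches from about 0.375 to 0.9 m from the base axis. Payload 3.1 kg.
Tool frame: the origin (TCP) lies on the front face of the gripper's body, between the roots of the fingers; the fingertips stand 70 mm ahead of it and the grasp point (between the pads) lies 51 mm ahead of it; z points along the fingers, y is the line along which they close (so a half turn about z gives the same grasp; the last joint's range is limited). The gripper opens to 87 mm and grips with 3 to 60 N. Pads are 19 mm wide; open, the fingers measure 117 mm over their backs; the gripper's body (75 mm by 190 mm) begins 51 mm behind the grasp point.
Start: joints at [0.946, 0.527, 1.433, -0, 1.181, -0.178], TCP at [0.27, 0.564, 0.292] pointing down, gripper open.
Joint ranges: [-3.08, 3.08], [-0.75, 2.2], [0.22, 2.44], [-1.43, 4.57], [0, 2.65], [-2.85, 2.85]. Speed limits (rad/s): [2.79, 2.79, 3.14, 3.14, 3.14, 3.14].

## Interface

Orientations are given as a unit quaternion [x, y, z, w].
In Python, from rig import robot, cams, ticket gives the robot as it stands. The module is installed in compiled form; this text tells all that it offers.
- The arm moves only by the shell command python3 -m crank 'ROWS' [FORCE]. ROWS is JSON, a list of rows, each a list of 7 numbers: the shift along the tool's x, y, z in cm, then the turn, a rotation vector about the tool's x, y, z in rad, then the closure, from 0 (fully open) to 1 (shut). A call has 1 to 5 rows; each row shifts and turns the commanded pose from where the row before left it, along the tool's axes as they then stand; what a row does not reach is not made up. A row lasts 1/8 s, in which the tool goes at most 62.5 mm and 10.7 degrees, less where a joint would pass 70% of its speed; a pose out of reach is approached as far as the arm can. A call is refused whole if a number of a shift passes 6.25 or a number of a turn 0.188, either way. A call with a gripper value outside its range is refused whole. The fingers move at their own pace and stop on an object; FORCE is the grip in N (left out, the last holds). Time passes only in rows, so rows that do not move let the fingers close. It gives the time, the measured TCP pose, the force, the opening and the grip force at its end, in the units of the state.
- robot.get_obs(): the state, without advancing time (a new reading comes with each control period).
- cams.camera(name): name is "scene" or "side" or "wrist"; returns the picture (420x560x3 uint8, red, green, blue); there is no depth.
- cams.camera_info(name): a dict with "intrinsics" (3x3 intrinsics, pixels), "dist" ([k1, k2, p1, p2, k3] as OpenCV has them; the pictures are not rectified), "pose" (4x4, takes a point from camera to world coordinates). Camera axes: x right, y down, z forward; pixel columns grow to the right and rows downward; lengths in m; the calibration is good to about 2 mm. A picture is of the moment at which its call begins: read the wrist's pose just before it. camera_info takes no time and is no camera call; for the wrist camera it gives the pose at the moment of the call.
- ticket.hand_in(): hands the job in; it is judged then, once.
The state is a dict: "time": time; "q": joint angles; "joint_velocities": joint speeds; "joint_torque": joint torques, N m; "position": TCP position; "tool_rot": TCP orientation; "ft_force": force on the tool from outside, world axes, zero at the start; "moment": the same for the moment, N m; "grip_width": finger opening in m; "grip_force": force on a finger pad.
Only numpy, scipy, OpenCV 4.12 (cv2) and the standard library are available. Lean on these libraries where they do the work, as an engineer would, in place of code of your own. Each camera call takes 0.05 s, during which the arm holds its last target. There are 200 camera calls.

## Working session

There is one attempt and no reset: what is moved stays moved. The work goes in short steps, Python scripts to look and compute and a shell command to move; the robot and the scene stay as the last step left them, time stands still between calls to the robot, and variables do not carry over. Pictures are saved under pics/ and viewed, at most 10 in all, crops included, and the job is handed in when it is done.

```bash
mkdir -p pics
cat > h.py <<'E'
import numpy as np, cv2
from rig import robot, cams
def snap(n,f):
    i=cams.camera_info(n); im=cams.camera(n); cv2.imwrite('pics/'+f,cv2.cvtColor(im,cv2.COLOR_RGB2BGR)); return i
def ray(i,uv,z):
    K=np.array(i['intrinsics']);d=np.array(i['dist']);T=np.array(i['pose'])
    p=cv2.undistortPoints(np.array([[uv]],float),K,d)[0,0]
    r=T[:3,:3]@[p[0],p[1],1]; o=T[:3,3]; return o+r*(z-o[2])/r[2]
def proj(i,P):
    T=np.linalg.inv(np.array(i['pose'])); return cv2.projectPoints(np.array([P],float),cv2.Rodrigues(T[:3,:3])[0],T[:3,3],np.array(i['intrinsics']),np.array(i['dist']))[0][0,0]
E
python3 - <<'E'
from h import *
for n in ['scene','side','wrist']:
    i=snap(n,n+'1.png'); print(n,np.round(i['pose'],3).tolist())
o=robot.get_obs(); print(o['time'],o['position'],o['tool_rot'],o['grip_width'])
E
```

```text
scene [[-0.728, 0.439, -0.526, 1.419], [0.685, 0.448, -0.574, 1.018], [-0.016, -0.779, -0.627, 1.197], [0.0, 0.0, 0.0, 1.0]]
side [[0.895, -0.294, 0.335, 0.101], [-0.446, -0.581, 0.681, -0.809], [-0.006, -0.759, -0.651, 0.887], [0.0, 0.0, 0.0, 1.0]]
wrist [[0.432, 0.866, 0.251, 0.201], [0.902, -0.414, -0.122, 0.596], [-0.002, 0.28, -0.96, 0.384], [0.0, 0.0, 0.0, 1.0]]
0.15 [0.26975193 0.56328478 0.29149163] [ 2.21519576e-01  9.75155558e-01 -7.79828483e-04 -3.26107803e-04] 0.08654734404629569
```

View pics/scene1.png

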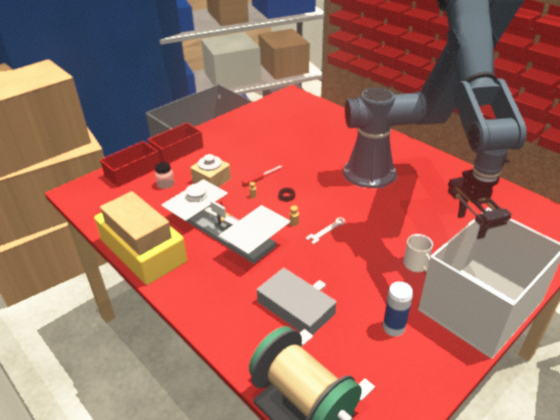

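View pics/side1.png

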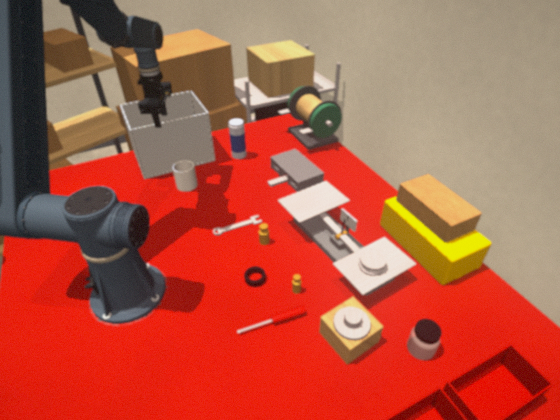

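The side view shows the balance with its loaded pan at (373,262) and empty pan at (315,200), the rack at (297,168) and the bar's end at (278,182). The spare is on the block at (351,325), the big weight at (264,233) and the small one at (297,284). I'll enlarge this area.

Run:
```python
import cv2
a=cv2.imread('pics/side1.png')[140:365,205:445]; cv2.imwrite('pics/s2.png',cv2.resize(a,None,fx=2.6,fy=2.6,interpolation=cv2.INTER_CUBIC))
a=cv2.imread('pics/scene1.png')[140:340,150:350]; cv2.imwrite('pics/c2.png',cv2.resize(a,None,fx=3,fy=3,interpolation=cv2.INTER_CUBIC))
```

```text
(no output)
```

View pics/s2.png

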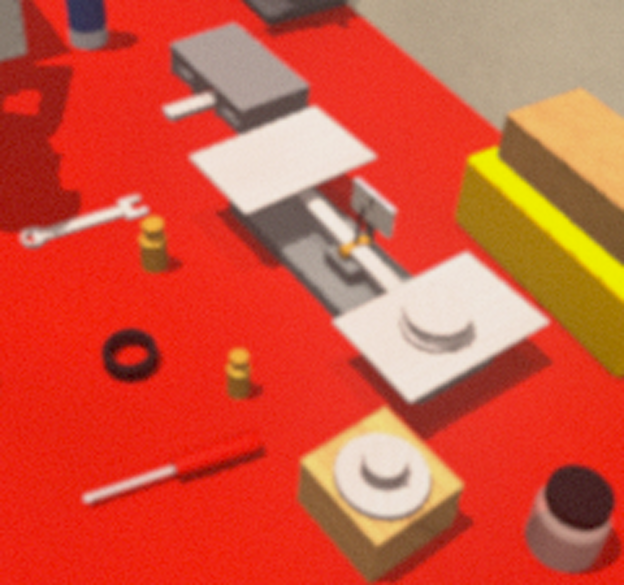

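View pics/c2.png

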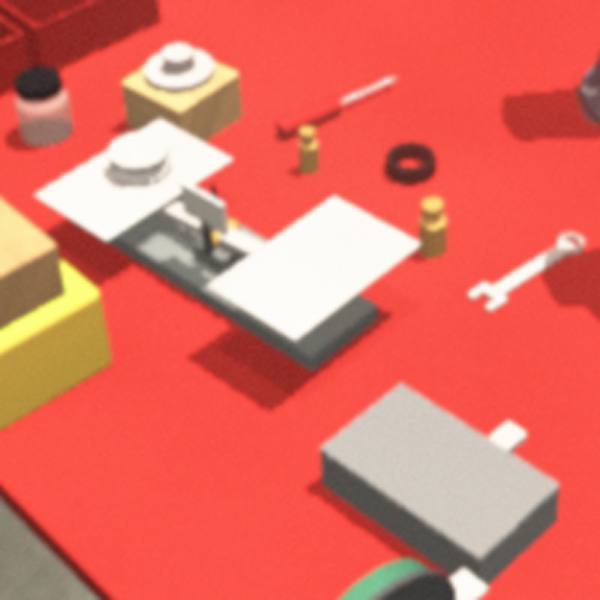

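The scene view confirms that the part on the pan is a plain thick disc, the pulley (600 g), and the hub is on the block. I therefore need the bar and the small weight. Small weight: scene crop (307,150), side crop (238,373). Next I'll turn the corner pixels into positions.

Run:
```python
from h import *
S=cams.camera_info('side');C=cams.camera_info('scene')
s=lambda u,v:(205+u/2.6,140+v/2.6); c=lambda u,v:(150+u/3,140+v/3)
def sh(n,i,f,pts,z):
    P=np.array([ray(i,f(*p),z)[:2] for p in pts]); print(n,np.round(P,3).tolist(),'mean',P.mean(0).round(4), 'edges',np.linalg.norm(np.roll(P,-1,0)-P,axis=1).round(3),'ang',[round(float(np.arctan2(*(d[::-1]))),3) for d in np.roll(P,-1,0)-P])
sh('rackS',S,s,[(170,46),(235,22),(309,88),(243,115)],.055)
sh('rackC',C,c,[(402,383),(320,448),(482,560),(557,487)],.055)
sh('panS',S,s,[(189,157),(315,107),(378,155),(246,214)],.099)
sh('panC',C,c,[(335,195),(421,245),(297,341),(207,287)],.099)
sh('barS',S,s,[(163,102),(170,118),(213,106),(207,92)],.012)
sh('barC',C,c,[(510,421),(527,433)],.012)
sh('smallS',S,s,[(239,353)],.058);sh('smallC',C,c,[(307,130)],.058)
sh('smallSb',S,s,[(239,394)],.0);sh('smallCb',C,c,[(308,169)],.0)
sh('bigS',S,s,[(153,222)],.068);sh('bigC',C,c,[(432,203)],.068)
sh('wrenchS',S,s,[(32,237),(135,208)],0.01)
sh('tape',S,s,[(130,355)],0.02)
sh('can',S,s,[(88,35)],0.03)
sh('screw',S,s,[(87,498),(262,440)],0.01)
```

```text
rackS [[0.634, 0.378], [0.756, 0.395], [0.767, 0.185], [0.65, 0.17]] mean [0.7016 0.282 ] edges [0.124 0.211 0.118 0.209] ang [0.136, -1.523, -3.018, 1.646]
rackC [[0.652, 0.195], [0.771, 0.203], [0.755, 0.409], [0.641, 0.398]] mean [0.7047 0.3011] edges [0.119 0.206 0.114 0.203] ang [0.07, 1.648, -3.049, -1.52]
panS [[0.517, 0.071], [0.716, 0.09], [0.733, -0.034], [0.531, -0.056]] mean [0.6241 0.0179] edges [0.199 0.125 0.203 0.127] ang [0.098, -1.433, -3.032, 1.675]
panC [[0.53, -0.042], [0.522, 0.089], [0.717, 0.109], [0.732, -0.02]] mean [0.6251 0.0341] edges [0.131 0.196 0.13  0.202] ang [1.637, 0.102, -1.457, -3.034]
barS [[0.586, 0.304], [0.578, 0.263], [0.649, 0.261], [0.657, 0.297]] mean [0.6175 0.2812] edges [0.042 0.07  0.037 0.071] ang [-1.755, -0.028, 1.347, 3.046]
barC [[0.581, 0.281], [0.58, 0.305]] mean [0.5805 0.2932] edges [0.024 0.024] ang [1.583, -1.558]
smallS [[0.441, -0.208]] mean [ 0.4406 -0.2084] edges [0.] ang [0.0]
smallC [[0.436, -0.203]] mean [ 0.4358 -0.2026] edges [0.] ang [0.0]
smallSb [[0.437, -0.218]] mean [ 0.4369 -0.2178] edges [0.] ang [0.0]
smallCb [[0.44, -0.201]] mean [ 0.4396 -0.2007] edges [0.] ang [0.0]
bigS [[0.44, 0.012]] mean [0.4396 0.0121] edges [0.] ang [0.0]
bigC [[0.435, 0.018]] mean [0.4351 0.0181] edges [0.] ang [0.0]
wrenchS [[0.313, 0.115], [0.454, 0.106]] mean [0.3833 0.1102] edges [0.141 0.141] ang [-0.061, 3.081]
tape [[0.346, -0.128]] mean [ 0.3456 -0.1285] edges [0.] ang [0.0]
can [[0.545, 0.504]] mean [0.5454 0.504 ] edges [0.] ang [0.0]
screw [[0.237, -0.269], [0.427, -0.288]] mean [ 0.3319 -0.2786] edges [0.19 0.19] ang [-0.097, 3.045]
```

```bash
python3 -m crank '[[0,0,0,0,0,-0.18,0],[0,0,0,0,0,-0.18,0],[0,0,0,0,0,-0.18,0],[-4,-4.3,0,0,0,0,0],[-4,-4.3,0,0,0,0,0]]'; python3 -m crank '[[-4,-4.3,0,0,0,0,0],[-4,-4.3,0,0,0,0,0],[-4,-4.3,0,0,0,0,0],[-4,-4.3,0,0,0,0,0],[-4,-4.3,0,0,0,0,0]]'; python3 -m crank '[[0,0,4,0,0,0,0],[0,0,4,0,0,0,0],[0,0,0,0,0,0,0]]'
python3 - <<'E'
from h import *
i=snap('wrist','w2.png'); np.save('w2.npy',i,allow_pickle=True)
E
```

```text
time: 0.78
position: [0.3579, 0.485, 0.2919]
tool_rot: [-0.048, 0.999, -0.0, -0.0]
ft_force: [0.7, 0.2, -0.3]
grip_width: 0.087
grip_force: 0.0
time: 1.4
position: [0.5779, 0.2885, 0.2919]
tool_rot: [-0.046, 0.999, 0.0, -0.0]
ft_force: [0.0, 1.0, 0.2]
grip_width: 0.0869
grip_force: 0.0
time: 1.78
position: [0.5745, 0.289, 0.2086]
tool_rot: [-0.046, 0.999, -0.001, -0.004]
ft_force: [0.8, -0.3, 1.2]
grip_width: 0.0872
grip_force: 0.0
```

View pics/w2.png

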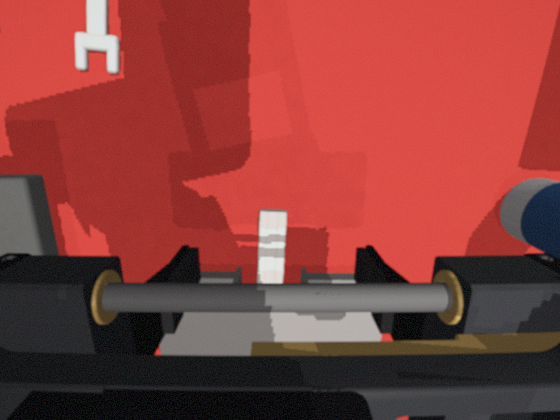

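The wrist view shows the bar's projecting end from (259,211)–(286,211) down to (258,283)–(284,283) at the rack mouth, roughly aligned with the tool.

Run:
```python
from h import *
from scipy.spatial.transform import Rotation as R
i=np.load('w2.npy',allow_pickle=True).item(); o=robot.get_obs(); Rt=R.from_quat(o['tool_rot']).as_matrix()
for uv in [(259,211),(287,211),(258,283),(285,283)]:
    P=ray(i,uv,.012); print(P.round(4), (Rt.T@(P-o['position'])).round(4))
```

```text
[0.5803 0.2718 0.012 ] [-0.0033 -0.0181  0.199 ]
[0.5778 0.2983 0.012 ] [-0.0033  0.0085  0.1989]
[0.6562 0.2766 0.012 ] [-0.0793 -0.0203  0.1987]
[0.6536 0.304  0.012 ] [-0.0793  0.0072  0.1986]
```

```bash
python3 -m crank '[[-2.2,-0.6,3,0,0,0.02,0],[0,0,4,0,0,0,0],[0,0,4,0,0,0,0],[0,0,2.4,0,0,0,0],[0,0,0,0,0,0,0]]'; python3 -m crank '[[0,0,0,0,0,0,1],[0,0,0,0,0,0,1],[0,0,0,0,0,0,1],[0,0,0,0,0,0,1],[0,0,0,0,0,0,1]]' 25
```

```text
time: 2.45
position: [0.5992, 0.2865, 0.0782]
tool_rot: [-0.037, 0.999, -0.0, -0.0]
ft_force: [-0.3, 0.0, -0.1]
grip_width: 0.0873
grip_force: 0.0
time: 3.08
position: [0.5993, 0.2861, 0.0784]
tool_rot: [-0.037, 0.999, 0.0, 0.0]
ft_force: [-0.5, -0.4, -0.2]
grip_width: 0.0447
grip_force: 0.0
```

```bash
python3 -m crank '[[0,0,0.5,0,0,0,0.5],[0,0,0,0,0,0,0.5],[0,0,0,0,0,0,1],[0,0,0,0,0,0,1],[0,0,0,0,0,0,1]]';python3 -m crank '[[0,0,0,0,0,0,1],[0,0,0,0,0,0,1],[0,0,0,0,0,0,1]]'
```

```text
time: 3.7
position: [0.5993, 0.286, 0.0733]
tool_rot: [-0.036, 0.999, 0.0, 0.0]
ft_force: [0.8, -0.6, -0.1]
grip_width: 0.0257
grip_force: 24.9
time: 4.08
position: [0.5993, 0.2861, 0.0733]
tool_rot: [-0.037, 0.999, -0.0, 0.0]
ft_force: [0.4, -0.1, -0.0]
grip_width: 0.0258
grip_force: 24.9
```

Gripped. Now I'll draw it out along tool +x by 12 cm and release.

```bash
python3 -m crank '[[2,0,0,0,0,0,1],[2,0,0,0,0,0,1],[2,0,0,0,0,0,1],[2,0,0,0,0,0,1],[2,0,0,0,0,0,1]]'; python3 -m crank '[[2,0,0,0,0,0,1],[0.5,0,0,0,0,0,1],[0,0,0,0,0,0,1],[0,0,0,0,0,0,0.4],[0,0,0,0,0,0,0.4]]';python3 -m crank '[[0,0,0,0,0,0,0.4],[0,0,0,0,0,0,0.4],[0,0,0,0,0,0,0.4],[0,0,-4,0,0,0,0],[0,0,-6,0,0,0,0]]';python3 -m crank '[[-2,0,-4,0,0,0,0],[0,0,0,0,0,0,0]]'
python3 - <<'E'
from h import *
i=snap('wrist','w3.png'); np.save('w3.npy',i,allow_pickle=True)
E
```

```text
time: 4.7
position: [0.4997, 0.2789, 0.0733]
tool_rot: [-0.037, 0.999, 0.0, 0.001]
ft_force: [0.1, -0.4, -2.3]
grip_width: 0.0258
grip_force: 24.8
time: 5.32
position: [0.4757, 0.2771, 0.0734]
tool_rot: [-0.036, 0.999, 0.0, 0.001]
ft_force: [-0.2, 0.3, -0.4]
grip_width: 0.0388
grip_force: 0.0
time: 5.95
position: [0.4736, 0.2765, 0.1726]
tool_rot: [-0.037, 0.999, -0.001, -0.002]
ft_force: [1.2, 0.4, 1.1]
grip_width: 0.0651
grip_force: 0.0
time: 6.2
position: [0.498, 0.2793, 0.2172]
tool_rot: [-0.036, 0.999, 0.001, 0.005]
ft_force: [-0.1, -0.1, 0.8]
grip_width: 0.0828
grip_force: 0.0
```

View pics/w3.png

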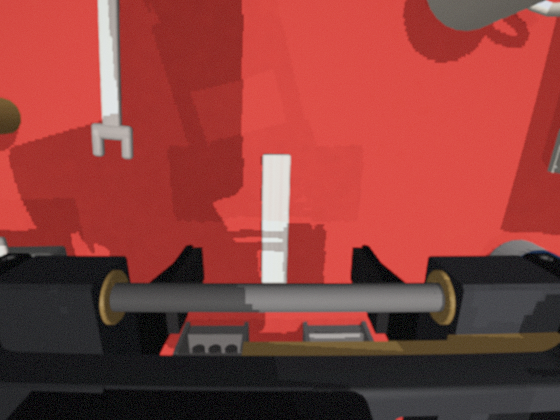

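The bar now lies clear of the rack. Its near end is at (263,155)–(291,155), and it runs down through (261,282)–(287,282).

Run:
```python
from h import *
from scipy.spatial.transform import Rotation as R
i=np.load('w3.npy',allow_pickle=True).item(); o=robot.get_obs(); Rt=R.from_quat(o['tool_rot']).as_matrix(); print(o['position'],o['tool_rot'])
for uv in [(263,155),(291,155),(261,282),(287,282)]:
    P=ray(i,uv,.012); print(P.round(4), (Rt.T@(P-o['position'])).round(4))
```

```text
[0.49560226 0.27862783 0.21485343] [-3.64716674e-02  9.99332607e-01  5.59064572e-04  1.96107363e-03]
[0.4553 0.2634 0.012 ] [ 0.0421 -0.0124  0.2027]
[0.4534 0.2894 0.012 ] [0.0421 0.0136 0.2027]
[0.5874 0.2693 0.012 ] [-0.0901 -0.0162  0.2032]
[0.5855 0.2966 0.012 ] [-0.0901  0.0111  0.2032]
```

```bash
python3 -m crank '[[-3.8,0,3,0,0,0,0],[0,0,5,0,0,0,0],[0,0,4,0,0,0,0.3],[0,0,2.2,0,0,0,0.3],[0,0,0,0,0,0,0.3]]' 35; python3 -m crank '[[0,0,0,0,0,0,0.5],[0,0,0,0,0,0,1],[0,0,0,0,0,0,1],[0,0,0,0,0,0,1],[0,0,0,0,0,0,1]]'; python3 -m crank '[[0,0,0,0,0,0,1],[0,0,0,0,0,0,1]]'
```

```text
time: 6.88
position: [0.5305, 0.2811, 0.0701]
tool_rot: [-0.036, 0.999, -0.0, -0.002]
ft_force: [-1.4, 0.7, 4.3]
grip_width: 0.0657
grip_force: 2.4
time: 7.5
position: [0.532, 0.2808, 0.0707]
tool_rot: [-0.037, 0.999, -0.0, -0.001]
ft_force: [0.4, -0.9, -2.2]
grip_width: 0.026
grip_force: 34.9
time: 7.75
position: [0.532, 0.2811, 0.0707]
tool_rot: [-0.037, 0.999, -0.0, -0.001]
ft_force: [0.0, -0.6, -3.8]
grip_width: 0.0256
grip_force: 34.9
```

```bash
python3 -m crank '[[0,0,-3,0,0,0,1],[0,0,-5,0,0,0,1],[0,0,-5,0,0,0,1],[0,0,-5,0,0,0,1],[0,0,0,0,0,0,1]]'; python3 -m crank '[[-1,-3.3,0,0,0,0,1],[-1,-3.3,0,0,0,0,1],[-1,-3.3,0,0,0,0,1],[-1,-3.3,0,0,0,0,1],[-1,-3.3,0,0,0,0,1]]' ;  python3 -m crank '[[-1.2,-3.3,0,0,0,0,1],[-1.1,-3.3,0,0,0,0,1],[0,0,0,0,0,0,1],[0,0,0,0,0,0,1]]'
python3 - <<'E'
from h import *
i=snap('wrist','w4.png'); np.save('w4.npy',i,allow_pickle=True)
E
```

```text
time: 8.38
position: [0.5346, 0.2821, 0.2557]
tool_rot: [-0.037, 0.999, 0.001, 0.005]
ft_force: [1.2, -0.1, -4.1]
grip_width: 0.0254
grip_force: 34.9
time: 9.0
position: [0.5933, 0.1192, 0.2487]
tool_rot: [-0.037, 0.999, 0.0, -0.002]
ft_force: [0.2, -0.1, -3.6]
grip_width: 0.0258
grip_force: 34.9
time: 9.5
position: [0.6208, 0.0564, 0.2493]
tool_rot: [-0.036, 0.999, 0.001, -0.002]
ft_force: [0.1, 0.4, -3.1]
grip_width: 0.0257
grip_force: 34.9
```

View pics/w4.png

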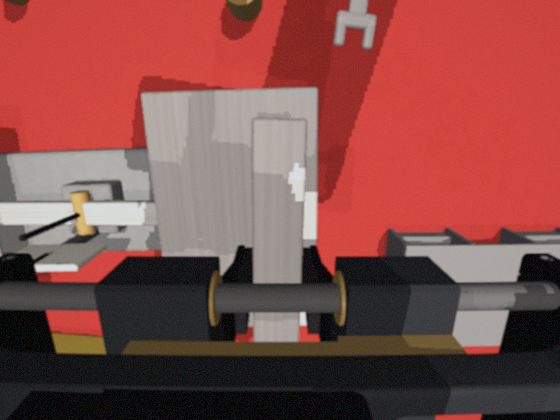

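The bar is held level over the pan. The pan's near edge runs (143,94)–(317,88), and its right edge runs from (317,88) to (316,238). The bar's end is at (252,119)–(306,120).

Run:
```python
from h import *
from scipy.spatial.transform import Rotation as R
i=np.load('w4.npy',allow_pickle=True).item(); o=robot.get_obs(); Rt=R.from_quat(o['tool_rot']).as_matrix(); print(o['position'])
for uv,z in [((143,94),.099),((317,88),.099),((316,238),.099),((166,250),.099),((252,119),.19),((306,120),.19)]:
    P=ray(i,uv,z); print(P.round(4), (Rt.T@(P-o['position'])).round(4))
```

```text
[0.62083414 0.05683823 0.24965851]
[ 0.5315 -0.0481  0.099 ] [ 0.0963 -0.0983  0.1509]
[0.5186 0.0779 0.099 ] [0.0998 0.0283 0.1511]
[0.6334 0.0893 0.099 ] [-0.0154  0.0313  0.1506]
[ 0.6531 -0.0338  0.099 ] [-0.026  -0.0929  0.1505]
[0.544  0.0391 0.19  ] [ 0.0777 -0.0122  0.0599]
[0.5427 0.064  0.19  ] [0.0772 0.0128 0.06  ]
```

```bash
python3 -m crank '[[0,0,2.5,0,0,0,1],[0,0,2.5,0,0,0,1],[0,0,1.8,0,0,0,1],[0,0,0.6,0,0,0,1],[0,0,0,0,0,0,1]]';python3 -m crank '[[0,0,0.2,0,0,0,1],[0,0,0.2,0,0,0,1],[0,0,0,0,0,0,1],[0,0,0,0,0,0,1],[0,0,0,0,0,0,1]]'
```

```text
time: 10.18
position: [0.6222, 0.0565, 0.1771]
tool_rot: [-0.037, 0.999, 0.0, -0.0]
ft_force: [0.4, -0.1, -3.3]
grip_width: 0.0257
grip_force: 34.9
time: 10.8
position: [0.6222, 0.0561, 0.1734]
tool_rot: [-0.037, 0.999, -0.0, 0.0]
ft_force: [-0.3, 0.5, -4.0]
grip_width: 0.0258
grip_force: 34.9
```

```bash
python3 -m crank '[[0,0,0.15,0,0,0,1],[0,0,0,0,0,0,1],[0,0,0,0,0,0,1]]';python3 -m crank '[[0,0,0.15,0,0,0,1],[0,0,0,0,0,0,1],[0,0,0,0,0,0,1]]'
```

```text
time: 11.18
position: [0.6221, 0.0561, 0.1717]
tool_rot: [-0.037, 0.999, 0.0, -0.0]
ft_force: [-0.3, -0.1, -2.9]
grip_width: 0.0253
grip_force: 34.9
time: 11.55
position: [0.6221, 0.0561, 0.1702]
tool_rot: [-0.037, 0.999, -0.0, -0.0]
ft_force: [0.2, -0.2, -3.5]
grip_width: 0.0257
grip_force: 34.9
```

```bash
python3 -m crank '[[0,0,0.1,0,0,0,1],[0,0,0,0,0,0,1],[0,0,0,0,0,0,1]]';python3 -m crank '[[0,0,0.05,0,0,0,1],[0,0,0,0,0,0,1],[0,0,0,0,0,0,1]]'
```

```text
time: 11.92
position: [0.6222, 0.0561, 0.1698]
tool_rot: [-0.037, 0.999, -0.0, 0.0]
ft_force: [-0.9, 1.0, 1.8]
grip_width: 0.0255
grip_force: 34.9
time: 12.3
position: [0.6223, 0.0562, 0.1689]
tool_rot: [-0.037, 0.999, 0.0, 0.0]
ft_force: [-0.6, 0.6, 1.8]
grip_width: 0.0254
grip_force: 34.9
```

```bash
python3 -m crank '[[0,0,0,0,0,0,0.6],[0,0,0,0,0,0,0.6],[0,0,0,0,0,0,0.6],[0,0,-2,0,0,0,0.6],[0,0,-5,0,0,0,0.6]]';python3 -m crank '[[0,0,-3,0,0,0,0.6],[2.9,-3.5,0,0,0,0,0.6],[2.9,-3.5,0,0,0,0,0.5],[2.9,-3.5,0,0,0,0,0.5],[2.9,-3.5,0,0,0,0,0.4]]';python3 -m crank '[[2.9,-3.5,0,0,0,0,0.3],[2.9,-3.5,0,0,0,0,0.3],[2.9,-3.5,0,0,0,0,0.3],[0,0,4,0,0,0,0.3],[0,0,0,0,0,0,0.3]]'
python3 - <<'E'
from h import *
i=snap('wrist','w5.png'); np.save('w5.npy',i,allow_pickle=True)
E
```

```text
time: 12.92
position: [0.6204, 0.0563, 0.2364]
tool_rot: [-0.036, 0.999, 0.001, -0.004]
ft_force: [0.7, -0.2, -0.2]
grip_width: 0.0346
grip_force: 0.0
time: 13.55
position: [0.5157, -0.0927, 0.2686]
tool_rot: [-0.037, 0.999, 0.0, 0.0]
ft_force: [0.1, -0.2, 0.2]
grip_width: 0.0478
grip_force: 0.0
time: 14.18
position: [0.4358, -0.2023, 0.2268]
tool_rot: [-0.036, 0.999, 0.002, -0.002]
ft_force: [0.4, 0.5, -0.1]
grip_width: 0.0606
grip_force: 0.0
```

View pics/w5.png

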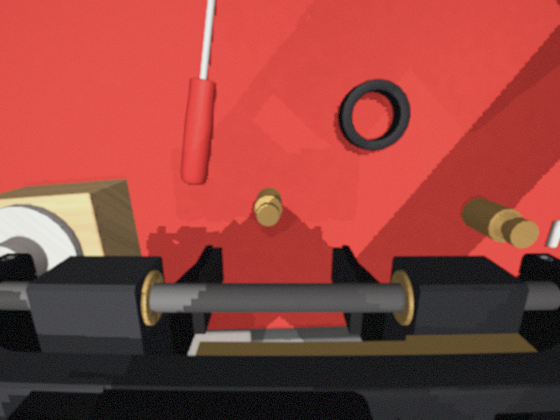

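The small weight's knob top is at (267,214) and its cylinder is around (268,198). The block's nearest top corner is at (128,181), well to the left.

Run:
```python
from h import *
from scipy.spatial.transform import Rotation as R
i=np.load('w5.npy',allow_pickle=True).item(); o=robot.get_obs(); Rt=R.from_quat(o['tool_rot']).as_matrix(); print(o['position'])
for uv,z in [((267,214),.059),((268,200),.04),((128,181),.071),((196,180),.01)]:
    P=ray(i,uv,z); print(P.round(4), (Rt.T@(P-o['position'])).round(4))
```

```text
[ 0.43694923 -0.20256611  0.22804839]
[ 0.4359 -0.2103  0.059 ] [ 0.0012 -0.008   0.169 ]
[ 0.4282 -0.2103  0.04  ] [ 0.0088 -0.0076  0.1881]
[ 0.4129 -0.3229  0.071 ] [ 0.0324 -0.1186  0.1568]
[ 0.4203 -0.283   0.01  ] [ 0.022  -0.0796  0.2179]
```

```bash
python3 -m crank '[[0.2,-0.8,0,0,0,0,0.3],[0,0,4,0,0,0,0.3],[0,0,4,0,0,0,0.3],[0,0,4,0,0,0,0.3],[0,0,2.5,0,0,0,0.3]]' 15; python3 -m crank '[[0,0,0,0,0,0,1],[0,0,0,0,0,0,1],[0,0,0,0,0,0,1],[0,0,0,0,0,0,1],[0,0,0,0,0,0,1]]'; python3 -m crank '[[0,0,0,0,0,0,1],[0,0,0,0,0,0,1],[0,0,0,0,0,0,1]]'
```

```text
time: 14.85
position: [0.4372, -0.2115, 0.0831]
tool_rot: [-0.037, 0.999, -0.0, 0.0]
ft_force: [-0.4, 0.2, -0.2]
grip_width: 0.0609
grip_force: 0.0
time: 15.48
position: [0.4363, -0.211, 0.0846]
tool_rot: [-0.037, 0.999, -0.0, 0.0]
ft_force: [0.6, 2.0, 7.3]
grip_width: 0.0253
grip_force: 15.0
time: 15.85
position: [0.4363, -0.211, 0.0846]
tool_rot: [-0.037, 0.999, -0.0, 0.0]
ft_force: [0.6, 2.6, 5.6]
grip_width: 0.0257
grip_force: 15.0
```

```bash
python3 -m crank '[[0,0,-1,0,0,0,1],[0,0,-2,0,0,0,1],[0,0,0,0,0,0,1],[0,0,0,0,0,0,1]]'; python3 -m crank '[[0,0,-5,0,0,0,1],[0,0,-5,0,0,0,1],[0,0,-3,0,0,0,1],[0,0,0,0,0,0,1]]'
python3 - <<'E'
from h import *
snap('wrist','w6.png');snap('side','s6.png');snap('scene','c6.png')
w=cv2.imread('pics/w6.png')[120:320,140:420];s=cv2.imread('pics/s6.png')[150:350,220:420];c=cv2.imread('pics/c6.png')[140:290,180:380]
f=lambda a,w,h:cv2.resize(a,(w,h),interpolation=cv2.INTER_CUBIC)
cv2.imwrite('pics/m6.png',np.vstack([np.hstack([f(s,400,300),f(c,400,300)]),np.hstack([f(w,400,286),np.zeros((286,400,3),np.uint8)])]))
E
```

```text
time: 16.35
position: [0.4361, -0.2112, 0.1136]
tool_rot: [-0.037, 0.999, -0.0, -0.0]
ft_force: [-0.1, 0.3, -2.1]
grip_width: 0.0254
grip_force: 15.0
time: 16.85
position: [0.437, -0.2118, 0.2451]
tool_rot: [-0.037, 0.999, -0.001, 0.002]
ft_force: [0.7, -0.3, -2.2]
grip_width: 0.0256
grip_force: 15.0
```

View pics/m6.png

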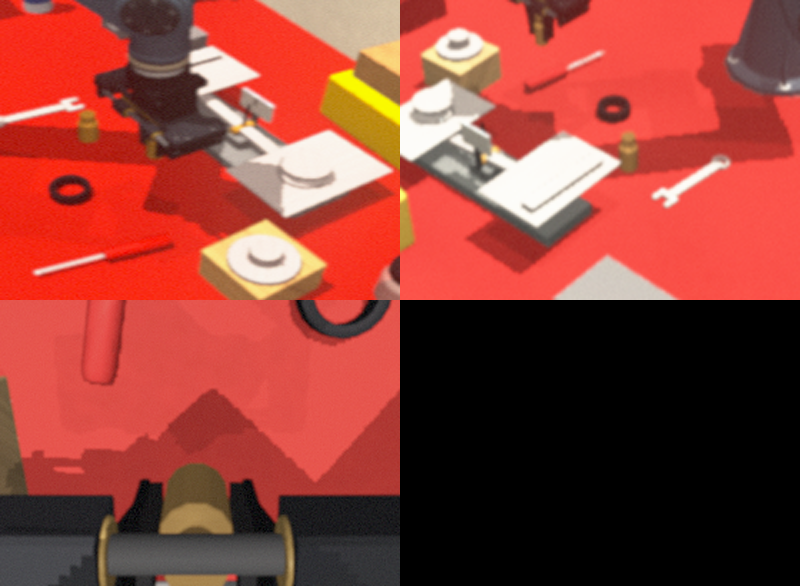

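The composite shows the small weight hanging in the gripper, with the bar on the far part of the pan, the beam still at its stop and the pulley unmoved. The wrist part shows the cylinder's near bottom rim at about v=235 and its shoulder rim at about v=262. I'll compare those with an upright weight.

Run:
```python
from h import *
from scipy.spatial.transform import Rotation as R
i=cams.camera_info('wrist'); o=robot.get_obs(); Rt=R.from_quat(o['tool_rot']).as_matrix()
w=lambda p:o['position']+Rt@np.array(p)
for x0 in [0,.003]:
  for t in [-.1,0,.1]:
    a=[proj(i,w([x0+.013*np.cos(t)+t*(z-.05),0,z+.013*np.sin(-t)])).round(1) for z in (.0846,.0446)]
    a+=[proj(i,w([x0+.01+t*(z-.05),0,z])).round(1) for z in (.0246,)]
    print(x0,t,a)
im=cv2.imread('pics/w6.png'); print([(v,im[v,277].tolist()) for v in range(222,296,3)])
```

```text
0 -0.1 [array([277.3, 237. ]), array([277.4, 258.9]), array([277.5, 282.7])]
0 0 [array([277.3, 232.2]), array([277.4, 261. ]), array([277.4, 288.1])]
0 0.1 [array([277.3, 227.5]), array([277.4, 263.3]), array([277.4, 293.5])]
0.003 -0.1 [array([277.3, 232.3]), array([277.4, 253.1]), array([277.5, 276.1])]
0.003 0 [array([277.3, 227.5]), array([277.4, 255.1]), array([277.5, 281.7])]
0.003 0.1 [array([277.3, 222.7]), array([277.4, 257.5]), array([277.4, 287.1])]
[(222, [44, 49, 155]), (225, [47, 51, 165]), (228, [54, 56, 175]), (231, [53, 58, 176]), (234, [52, 77, 135]), (237, [47, 79, 101]), (240, [43, 77, 101]), (243, [46, 78, 101]), (246, [48, 78, 102]), (249, [48, 78, 102]), (252, [47, 80, 102]), (255, [43, 77, 100]), (258, [47, 79, 99]), (261, [47, 86, 111]), (264, [82, 137, 169]), (267, [82, 136, 170]), (270, [86, 141, 174]), (273, [87, 142, 176]), (276, [81, 132, 167]), (279, [47, 84, 106]), (282, [43, 68, 88]), (285, [53, 52, 51]), (288, [67, 68, 70]), (291, [74, 73, 74]), (294, [81, 83, 83])]
```

The rim gap matches an upright weight. Next I'll carry it over the pan.

```bash
python3 -m crank '[[0,0,-3,0,0,0,1],[-2.9,2.7,0,0,0,0,1],[-2.9,2.7,0,0,0,0,1],[-2.9,2.7,0,0,0,0,1],[-2.9,2.7,0,0,0,0,1]]'; python3 -m crank '[[-2.9,2.7,0,0,0,0,1],[-2.9,2.7,0,0,0,0,1],[-3,2.7,0,0,0,0,1],[0,0,0,0,0,0,1],[0,0,0,0,0,0,1]]'; python3 -m crank '[[0,0,3,0,0,0,1],[0,0,3,0,0,0,1],[0,0,1.5,0,0,0,1],[0,0,0,0,0,0,1],[0,0,0,0,0,0,1]]'
```

```text
time: 17.62
position: [0.5439, -0.0937, 0.2711]
tool_rot: [-0.036, 0.999, 0.001, -0.002]
ft_force: [0.6, -1.2, -1.4]
grip_width: 0.0254
grip_force: 15.0
time: 18.25
position: [0.6246, -0.0078, 0.2713]
tool_rot: [-0.037, 0.999, 0.0, -0.003]
ft_force: [0.0, 0.1, -2.3]
grip_width: 0.0254
grip_force: 15.0
time: 18.88
position: [0.6264, -0.0082, 0.1997]
tool_rot: [-0.036, 0.999, -0.0, 0.001]
ft_force: [-0.2, -0.0, -2.1]
grip_width: 0.0256
grip_force: 15.0
```

```bash
python3 -m crank '[[0,0,0.7,0,0,0,1],[0,0,0.6,0,0,0,1],[0,0,0,0,0,0,1],[0,0,0,0,0,0,1]]'; python3 -m crank '[[0,0,0.2,0,0,0,1],[0,0,0,0,0,0,1],[0,0,0,0,0,0,1]]'; python3 -m crank '[[0,0,0.2,0,0,0,1],[0,0,0,0,0,0,1],[0,0,0,0,0,0,1]]'
```

```text
time: 19.38
position: [0.6259, -0.0077, 0.1858]
tool_rot: [-0.037, 0.999, -0.0, 0.0]
ft_force: [-0.2, 0.0, -2.6]
grip_width: 0.0255
grip_force: 15.0
time: 19.75
position: [0.626, -0.0078, 0.1839]
tool_rot: [-0.037, 0.999, -0.0, 0.0]
ft_force: [-0.4, -0.2, -1.8]
grip_width: 0.0253
grip_force: 15.0
time: 20.12
position: [0.6259, -0.0077, 0.1818]
tool_rot: [-0.037, 0.999, 0.0, 0.0]
ft_force: [0.1, -0.1, 0.1]
grip_width: 0.0252
grip_force: 15.0
```

```bash
python3 -m crank '[[0,0,0.3,0,0,0,1],[0,0,0.3,0,0,0,1],[0,0,0.3,0,0,0,1],[0,0,0,0,0,0,1],[0,0,0,0,0,0,1]]'; python3 -m crank '[[0,0,0.2,0,0,0,1],[0,0,0.1,0,0,0,1],[0,0,0,0,0,0,1],[0,0,0,0,0,0,1],[0,0,0,0,0,0,1]]'
```

```text
time: 20.75
position: [0.6257, -0.0078, 0.1726]
tool_rot: [-0.037, 0.999, -0.0, -0.0]
ft_force: [-0.3, 0.8, 0.5]
grip_width: 0.0258
grip_force: 15.0
time: 21.38
position: [0.6257, -0.0078, 0.1697]
tool_rot: [-0.037, 0.999, -0.0, -0.0]
ft_force: [-0.9, 0.5, -0.0]
grip_width: 0.0252
grip_force: 15.0
```

Near level with about zero load. Now I'll release, back off and check.

```bash
python3 -m crank '[[0,0,0,0,0,0,0.55],[0,0,0,0,0,0,0.55],[0,0,0,0,0,0,0.55],[0,0,-1,0,0,0,0.55],[0,0,-3,0,0,0,0.55]]'; python3 -m crank '[[0,0,-5,0,0,0,0.55],[0,0,-5,0,0,0,0.55],[4,0,0,0,0,0,0.55],[4,0,0,0,0,0,0.55],[4,0,0,0,0,0,0.55]]';python3 -m crank '[[5,0,0,0,0,0,0.55],[0,0,0,0,0,0,0.55],[0,0,0,0,0,0,0.55],[0,0,0,0,0,0,0.55],[0,0,0,0,0,0,0.55]]' | head -2
for k in 1 2 3; do python3 -m crank '[[0,0,0,0,0,0,0.55],[0,0,0,0,0,0,0.55],[0,0,0,0,0,0,0.55],[0,0,0,0,0,0,0.55],[0,0,0,0,0,0,0.55]]' | head -1; done
python3 - <<'E'
from h import *
snap('wrist','w7.png');snap('side','s7.png');snap('scene','c7.png')
w=cv2.imread('pics/w7.png');s=cv2.imread('pics/s7.png')[170:320,260:460];c=cv2.imread('pics/c7.png')[150:270,150:310]
f=lambda a,w,h:cv2.resize(a,(w,h),interpolation=cv2.INTER_CUBIC)
cv2.imwrite('pics/m7.png',np.vstack([np.hstack([f(s,400,300),f(c,400,300)]),np.hstack([f(w,400,300),np.zeros((300,400,3),np.uint8)])]))
E
```

```text
time: 22.0
position: [0.6249, -0.0077, 0.2091]
tool_rot: [-0.037, 0.999, 0.0, -0.002]
ft_force: [0.0, -0.4, 0.0]
grip_width: 0.0392
grip_force: 0.0
time: 22.62
position: [0.505, -0.0166, 0.3107]
tool_rot: [-0.037, 0.999, -0.0, 0.001]
ft_force: [-0.1, -1.5, 0.0]
grip_width: 0.039
grip_force: 0.0
time: 23.25
position: [0.4573, -0.0203, 0.3098]
time: 23.88
time: 24.5
time: 25.12
```

View pics/m7.png

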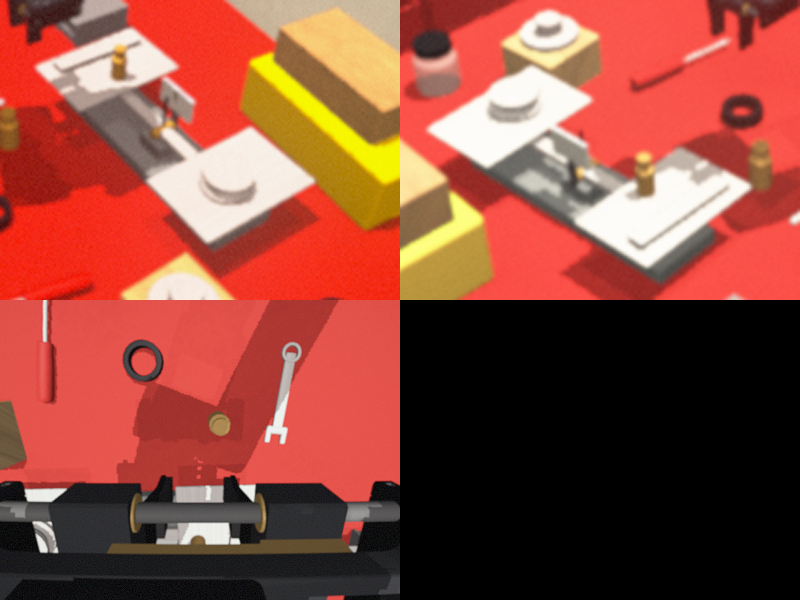

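The last view shows the bar lying flat and the small weight upright on the pan, with the pulley and hub in place. I'll check the beam angle numerically from how far the loaded pan moved.

Run:
```python
from h import *
for n,a,b,P in [('scene','scene1','c7',(.655,-.272)),('side','side1','s7',(.655,-.272))]:
    i=cams.camera_info(n); p0=proj(i,[*P,.101]);p1=proj(i,[*P,.115]);p2=proj(i,[*P,.129])
    A,B=[cv2.imread(f'pics/{x}.png',0) for x in (a,b)]
    u,v=p0.round().astype(int); best=[]
    T=cv2.resize(A[v-14:v+15,u-22:u+23],None,fx=8,fy=8,interpolation=cv2.INTER_CUBIC); S=cv2.resize(B[v-26:v+27,u-34:u+35],None,fx=8,fy=8,interpolation=cv2.INTER_CUBIC)
    r=cv2.matchTemplate(S,T,cv2.TM_CCOEFF_NORMED);_,m,_,l=cv2.minMaxLoc(r)
    print(n,p0.round(),'level shift',(p1-p0).round(2),'stop',(p2-p0).round(2),'seen',l[0]/8-12,l[1]/8-12,round(m,3))
```

```text
scene [192. 191.] level shift [-0.49 -3.18] stop [-0.98 -6.4 ] seen -0.875 -2.875 0.956
side [376. 255.] level shift [ 0.78 -3.46] stop [ 1.58 -6.97] seen 0.75 -3.0 0.963
```

```bash
python3 -c "
from rig import ticket; print(ticket.hand_in())"
```

```text
the job is handed in; nothing more can be done
None
```

I handed the job in: the bar lies flat and the small weight stands upright on the pan that was empty, balancing the pulley. By camera the beam is about 0.01 rad from level (limit 0.025), but the hand-in returned no verdict.

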